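# Jars under the hygiene lamp

### The arm

A 6-joint arm with a two-finger parallel gripper is mounted at the origin on a cart in front of the work surface, level with it; the furniture and walls round the work are solid. World frame = base frame: x ahead of the robot, y to its left, z up, the work surface at z = 0. Lengths are in mm, angles in degrees, forces in N, time in s.
With the tool pointing down it reaches from about 300 to 850 mm from the base axis. Payload 4.2 kg.
Tool frame: the origin (TCP) lies at the very end of the fingers, on their centre line; the grasp point (between the pads) lies env.pinch_z behind it (env.pinch_z is the distance from the TCP to the grasp point, in mm); z points along the fingers, y is the line along which they close (so a half turn about z gives the same grasp; the last joint's range is limited). The gripper opens to 91 mm and grips with 3 to 60 N. Pads are 32 mm wide; open, the fingers measure 118 mm over their backs; the gripper's body (76 mm by 178 mm) begins 60 mm behind the grasp point.
Start: joints at [-67.151, 18.312, 89.639, -0, 72.044, -1.146], TCP at [233.837, -525.322, 213.976] pointing down, gripper open.
Joint ranges: [-177.97, 177.97], [-48.28, 115.42], [12.27, 149.76], [-77.06, 257.06], [2.81, 150.46], [-146.56, 146.56]. Speed limits (degrees/s): [147.25, 147.25, 180, 180, 180, 180].

### API

Orientations are given as [roll, pitch, yaw] about the fixed x, y, z axes, in that order (R = Rz(yaw) Ry(pitch) Rx(roll)).
In Python, from workcell import state, vision, job_done, env gives the robot as it stands.
- The arm moves only by the tool servo_tool, never from a script. Its argument "rows" is a list of rows, each a list of 5 numbers: the shift along the tool's x, y, z scaled (see below), then the turn about the tool's z scaled (see below), then the opening, from 0 (shut) to 1 (fully open). A call has 1 to 20 rows; each row is the pose to reach, as a shift and turn from the pose commanded when the call began, along the tool's axes at that moment; what a row does not reach only later rows make up. The controller multiplies each number of a shift by 200 mm and each number of a turn by 90 degrees. A row lasts 1/12 s, in which the tool goes at most 41.7 mm and 7.16 degrees, less where a joint would pass 70% of its speed; a pose out of reach is approached as far as the arm can. A call with a number of a shift or a turn outside -1 to 1 is refused whole. A call with a gripper value outside its range is refused whole. The fingers move at their own pace and stop on an object; "force" is the grip in N (left out, the last holds). Time passes only in rows, so rows that repeat a pose let the fingers close. It gives the time, the measured TCP pose, the force, the opening and the grip force at its end, in the units of the state.
- state(): the state, without advancing time (a new reading comes with each control period).
- vision.grab_frame(name): name is "scene" or "top" or "wrist"; returns the picture (420x560x3 uint8, red, green, blue); there is no depth.
- vision.camera_info(name): a dict with "vertical_fov" (degrees; the focal length in pixels is half the picture's height over the tangent of half this angle, whatever the lens; pixels are square), "cx", "cy" (the principal point, pixels), "T" (4x4, takes a point from camera to world coordinates). Camera axes: x right, y up, looking along -z (the intrinsics and any distortion apply to the point x, -y, -z); pixel columns grow to the right and rows downward; lengths in mm; the calibration is good to about 2 mm. A picture is of the moment at which its call begins: read the wrist's pose just before it. camera_info takes no time and is no camera call; for the wrist camera it gives the pose at the moment of the call.
- job_done(): hands the job in; it is judged then, once.
The state is a dict: "time_s": time; "qpos": joint angles; "qvel": joint speeds; "effort": joint torques, N m; "ee_pos": TCP position; "ee_rot": TCP orientation; "force": force on the tool from outside, world axes, zero at the start; "torque": the same for the moment, N m; "gripper_width": finger opening in mm; "gripper_force": force on a finger pad.
Only numpy, scipy, OpenCV 4.12 (cv2) and the standard library are available. Lean on these libraries where they do the work, as an engineer would, in place of code of your own. Each camera call takes 0.05 s, during which the arm holds its last target. There are 200 camera calls.

### The job

Slide the empty jar tray out from under the hygiene lamp until it clicks in at the loading station (green mark), then stand every jar from the front of the worktop (two or three, of honey, coffee and jam) upright in it, and slide the loaded tray back until it clicks in under the lamp (blue mark). Only then lift the yellow guard right up, flip the switch beneath it fully over to on (away from you) and lower the guard fully again. Do not disturb the tall spice jar behind the rail.

Things in the scene. Friction and masses are not known exactly. Their poses are not given: they have to be found in the camera images.
- tray (a joint): slide of the jar tray along its rail, in m: 0 = clicked in at the lamp station, 0.210 = clicked in at the loading station; grows as the tray moves out from under the lamp (to the right seen from the robot). It can overrun 8 mm past the lamp station and 30 mm past the loading station. At each station a spring catch clicks in within about 3 mm and centres the tray; leaving or entering it takes about 5 N, elsewhere about 1 to 2 N moves the tray.
- tray_deck (a point): centre of the black deck (upper face, 45 mm above the worktop) of the aluminium jar tray; the deck is 84 mm (x) by 228 mm (y) inside a 4 mm thick wire fence 18 mm high. x points across the rail away from the robot, y along the rail to the lamp end (left), z up. Three jars fit side by side along y, 70 to 75 mm apart. A red pointer on the tray's front stands over the station marks.
- tray_handle (a point): grip point of the tray's black upright handle at its right-hand end, 176 mm from the deck's centre toward -y: 14 mm thick along y, 30 mm wide along x, top at 132 mm above the worktop, this point at 112 mm. Axes as the tray deck's. It moves with the tray.
- lamp_station (a point): where the deck's centre stands at the lamp station (blue mark on the rail's front strip), 45 mm above the worktop; axes as the deck's. Above it a white lamp housing 50 mm wide, 26 mm thick runs along the rail from 70 mm right (-y) to 130 mm left of this point, its lower side 165 mm above the worktop, on posts behind the rail.
- loading_station (a point): where the deck's centre stands at the loading station (green mark on the rail's front strip), 210 mm right (-y) of the lamp station, in the open; same height and axes. About 110 to 160 mm behind the rail's middle line here, the lower corner of an open wall unit hangs 226 mm above the worktop.
- guard (a joint): hinge of the yellow guard flap over the lamp switch, in rad: 0 = down (level), 1.57 = upright, 1.85 = stop, leaning back. A stiff hinge: it stays where it is left; about 1.3 N at its bar moves it.
- guard_bar (a point): middle of the round black lifting bar (12 mm thick, 68 mm long, parallel to the hinge) at the guard's free front edge, 116 mm from the hinge line; between bar and flap is an open gap 36 mm deep. The axes turn with the flap: y along the bar; with the guard down, x points away from the robot to the hinge, z up and the bar is 96 mm above the worktop.
- guard_hinge (a point): middle of the guard's hinge line at the back of the grey switch box (114 x 104 mm), 96 mm above the worktop, fixed. x points from the box's open front to its back, y along the hinge line, z up. With the guard at angle a the bar is at x = -0.116 cos a, z = +0.116 sin a from here. The box's side walls have 86 mm between them and are 90 mm high; its front is open.
- switch (a joint): toggle lever under the guard, in rad: 0 = off (leans toward the robot), 1.0 = on (leans away); it stays where it is left; about 1.5 N at its ball moves it.
- switch_tip (a point): centre of the red ball (26 mm across) on the switch lever, 42 mm from the lever's pivot; the pivot is 34 mm above the worktop, 42 mm in front (-x) of the hinge line. The ball swings in the box's x-z plane from 20 mm in front of the pivot (off) to 20 mm behind it (on), about 71 mm above the worktop at both ends and 76 mm at the middle.
- coffee_jar_mid (a point): centre of the coffee jar (dark brown lid), 65 mm across, 100 mm high, this point 50 mm above its underside; z is its upright axis. Absent in some runs.
- honey_jar_mid (a point): centre of the honey jar (red lid), 65 mm across, 100 mm high, this point 50 mm above its underside; z is its upright axis. Absent in some runs.
- jam_jar_mid (a point): centre of the jam jar (white lid, red inside), 68 mm across, 84 mm high, this point 42 mm above its underside; z is its upright axis. Absent in some runs.
- coffee_jar: the coffee jar itself, origin at the centre of its underside
- honey_jar: the honey jar itself, origin at the centre of its underside
- jam_jar: the jam jar itself, origin at the centre of its underside
- tea_carton: bystander: black tea carton 48 x 67 x 76 mm standing near the jars, origin at the centre of its underside; may be knocked about; not part of the job
- spice_jar: bystander: black-capped spice jar 56 x 56 x 150 mm behind the rail, origin at the centre of its underside; to be left alone
Mind the look-alikes: they are no part of the job. What is shaped like the jam_jar but purple is not meant.

How it is judged (in metres and radians):
On the way, in this order (a step that is already met when the one before it is completed fails the run):
1. the tray clicks in at the loading station (value of joint tray between 0.202 and 0.218 m), for 0.2 s.
2. all jars stand upright on the tray's deck, let go, the tray at the loading station (all of step 1 and x of honey_jar_mid in the frame of tray_deck between -0.02 and 0.02 m and y of honey_jar_mid in the frame of tray_deck between -0.1 and 0.1 m and z of honey_jar_mid in the frame of tray_deck between 0.042 and 0.06 m and angle between each of honey_jar_mid, coffee_jar_mid, jam_jar_mid's own z axis and vertical below 0.12 rad and contact force between the fingers and honey_jar below 0.3 N and x of coffee_jar_mid in the frame of tray_deck between -0.02 and 0.02 m and y of coffee_jar_mid in the frame of tray_deck between -0.1 and 0.1 m and z of coffee_jar_mid in the frame of tray_deck between 0.042 and 0.06 m and contact force between the fingers and coffee_jar below 0.3 N and x of jam_jar_mid in the frame of tray_deck between -0.02 and 0.02 m and y of jam_jar_mid in the frame of tray_deck between -0.1 and 0.1 m and z of jam_jar_mid in the frame of tray_deck between 0.034 and 0.052 m and contact force between the fingers and jam_jar below 0.3 N), for 0.2 s.
3. the tray with all jars clicks in at the lamp station (value of joint tray between -0.0065 and 0.0065 m and x of honey_jar_mid in the frame of tray_deck between -0.02 and 0.02 m and y of honey_jar_mid in the frame of tray_deck between -0.1 and 0.1 m and z of honey_jar_mid in the frame of tray_deck between 0.042 and 0.06 m and angle between each of honey_jar_mid, coffee_jar_mid, jam_jar_mid's own z axis and vertical below 0.12 rad and contact force between the fingers and honey_jar below 0.3 N and x of coffee_jar_mid in the frame of tray_deck between -0.02 and 0.02 m and y of coffee_jar_mid in the frame of tray_deck between -0.1 and 0.1 m and z of coffee_jar_mid in the frame of tray_deck between 0.042 and 0.06 m and contact force between the fingers and coffee_jar below 0.3 N and x of jam_jar_mid in the frame of tray_deck between -0.02 and 0.02 m and y of jam_jar_mid in the frame of tray_deck between -0.1 and 0.1 m and z of jam_jar_mid in the frame of tray_deck between 0.034 and 0.052 m and contact force between the fingers and jam_jar below 0.3 N), for 0.2 s.
4. the guard is lifted right up (value of joint guard above 1.2 rad), for 0.1 s.
5. the switch is fully on (value of joint switch above 0.85 rad), for 0.2 s.
6. the guard is down again over the switched-on switch (value of joint switch above 0.85 rad and value of joint guard below 0.1 rad), for 0.2 s.
At the end, for the whole second after the job is handed in: The tray is in its catch at the lamp station (within 6.5 mm), every jar that is present stands upright (within 0.12 rad) on its deck inside the fence, at rest; the switch is fully on (over 0.85 rad) and the guard is down (under 0.1 rad) (all of step 3 and all of step 6 and velocity of joint tray below 0.01 m/s and linear speed of each of honey_jar, coffee_jar, jam_jar below 0.02 m/s); the robot touches nothing.
It fails at once if the lamp is switched on while the tray is not at the lamp station (value of joint switch above 0.5 rad and value of joint tray above 0.02 m).
It fails at once if the spice jar is moved by more than 3 cm (distance of spice_jar from where it was at the start of the episode above 0.03 m).
Of honey_jar, coffee_jar, jam_jar only 2 to 3 are there at a start; the rules pass over those that are not, and their reading is None.
At some moment in a run one of tea_carton may be knocked a few centimetres aside while the robot is not near it.
Once in a run the grip may slacken for a moment while it holds something.
It also fails if it takes over 192 s, if anything falls off the work surface, if the arm or the gripper's body presses on something with over 40 N, if the wrist force passes 120 N, or if a joint passes its speed limit or range.

## Working session

There is one attempt and no reset: what is moved stays moved. The work goes in short steps, Python scripts to look and compute and a tool call to move; the robot and the scene stay as the last step left them, time stands still between calls to the robot, and variables do not carry over. Pictures are saved under pics/ and viewed, at most 14 in all, crops included, and the job is handed in when it is done.

Besides the shell and the picture viewer there is one more tool, called after "Emit:" as name(argument=value, ...) on one line, values as JSON. servo_tool: Moves the arm, as the interface text tells. Its arguments: {"type":"object","properties":{"rows":{"type":"array"},"force":{"type":"number"}},"required":["rows"]}

```bash
mkdir -p pics; ls; python3 - <<'E'
from workcell import state, vision, env
import cv2, numpy as np
print(env.pinch_z, state())
for n in ("scene","top"):
    f=vision.grab_frame(n); cv2.imwrite(f"pics/{n}0.png",cv2.cvtColor(f,cv2.COLOR_RGB2BGR))
    print(n,vision.camera_info(n))
print(vision.camera_info("wrist"))
E
```

```text
pics
18.8 {'time_s': 0.0, 'qpos': array([-6.71499106e+01,  1.83515793e+01,  8.97080828e+01, -2.55617287e-03,
        7.20439580e+01, -1.14657734e+00]), 'qvel': array([-0.04005473,  0.15464969,  0.07784901, -0.00473123,  0.04705184,
        0.11149003]), 'effort': array([-3.57906883e-04, -4.12455869e+01, -2.31974405e+01,  7.26327673e-02,
        4.58395982e-02, -1.58765388e-04]), 'ee_pos': array([ 233.62197661, -524.82952014,  213.10954946]), 'ee_rot': array([-1.79896352e+02,  3.56295886e-04,  2.39974573e+01]), 'force': array([ 0.00153805, -0.33640796, -0.54385847]), 'torque': array([ 0.01399344,  0.03484107, -0.0164735 ]), 'gripper_force': 0.0, 'gripper_width': 91.43749423091866}
scene {'vertical_fov': 46.66292146481646, 'cx': 280.6384807488752, 'cy': 205.53161597371346, 'T': array([[-7.92737304e-01,  3.73804887e-01, -4.81495039e-01,
        -1.71502747e+02],
       [-6.09453322e-01, -5.01058045e-01,  6.14416377e-01,
         7.37585756e+02],
       [-1.15851190e-02,  7.80519534e-01,  6.25024034e-01,
         9.98507989e+02],
       [ 0.00000000e+00,  0.00000000e+00,  0.00000000e+00,
[... 200 characters left out ...]
296e+02],
       [-9.99692019e-01,  2.47977804e-02, -9.67831562e-04,
        -1.51459971e+02],
       [-7.04727104e-05,  3.61624108e-02,  9.99345924e-01,
         1.24157699e+03],
       [ 0.00000000e+00,  0.00000000e+00,  0.00000000e+00,
         1.00000000e+00]])}
{'vertical_fov': 64.92335702795351, 'cx': 280.7359891738107, 'cy': 210.04162185549401, 'T': array([[ 4.05903352e-01,  8.72515019e-01,  2.71955899e-01,
         3.11730738e+02],
       [-9.13915413e-01,  3.87854891e-01,  1.19696292e-01,
        -4.90968429e+02],
       [-1.04261340e-03, -2.97129813e-01,  9.54836524e-01,
         3.83758997e+02],
       [ 0.00000000e+00,  0.00000000e+00,  0.00000000e+00,
         1.00000000e+00]])}
```

View pics/scene0.png

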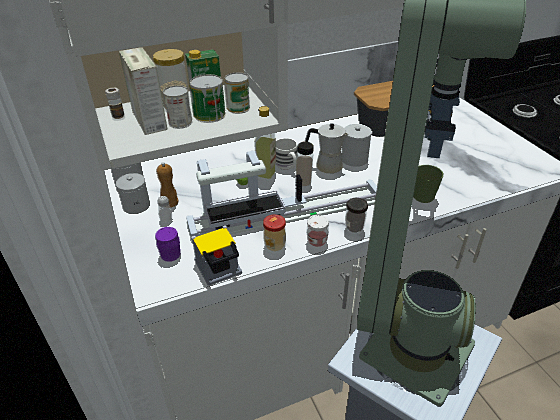

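View pics/top0.png

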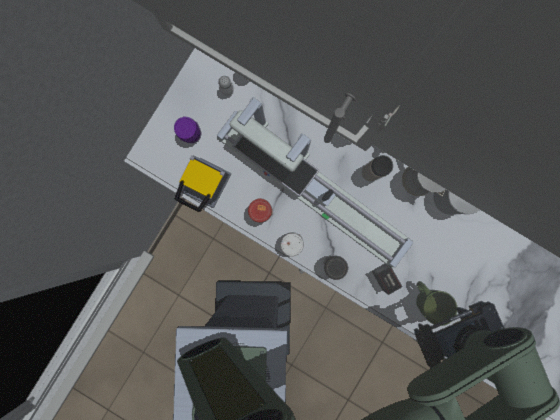

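The scene view shows the honey jar (274,232), jam jar (317,232) and coffee jar (356,215). The purple look-alike is at (168,243), the guard at (215,245). From the top they are honey (260,210), jam (291,244), coffee (335,267), tea carton (384,278), purple jar (187,130). The red-lid, white-lid and dark-brown-lid jars are the ones meant. I'll enlarge the top view to confirm this.

```bash
cat > h.py <<'E'
from workcell import state, vision, job_done, env
import cv2, numpy as np
def K(c):
    f=210/np.tan(np.radians(c["vertical_fov"])/2); return f,c["cx"],c["cy"]
def ray(c,u,v):
    f,cx,cy=K(c); d=np.array([(u-cx)/f,-(v-cy)/f,-1]); T=c["T"]; return T[:3,3],T[:3,:3]@d
def onz(c,u,v,z):
    o,d=ray(c,u,v); return (o+d*(z-o[2])/d[2])
def proj(c,p):
    f,cx,cy=K(c); T=c["T"]; q=T[:3,:3].T@(np.asarray(p,float)-T[:3,3]); return np.array([cx+f*q[0]/-q[2],cy-f*q[1]/-q[2]])
def crop(img,x0,y0,x1,y1,s,name):
    i=cv2.resize(img[y0:y1,x0:x1],None,fx=s,fy=s,interpolation=cv2.INTER_CUBIC); cv2.imwrite(name,cv2.cvtColor(i,cv2.COLOR_RGB2BGR))
E
python3 - <<'E'
from h import *
f=cv2.cvtColor(cv2.imread("pics/top0.png"),cv2.COLOR_BGR2RGB)
crop(f,160,70,420,265,3,"pics/top0c.png") 
f=cv2.cvtColor(cv2.imread("pics/scene0.png"),cv2.COLOR_BGR2RGB)
crop(f,140,120,400,290,3,"pics/scene0c.png") 
E
```

```text
(no output)
```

View pics/top0c.png

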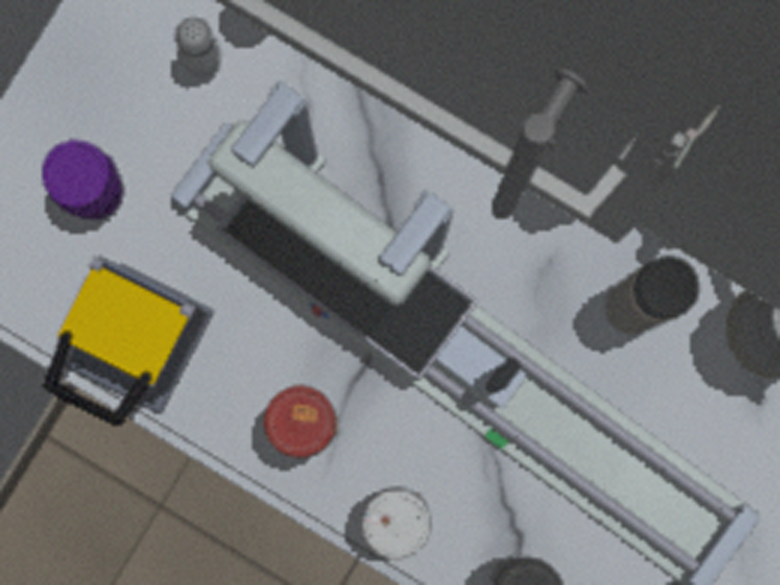

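View pics/scene0c.png

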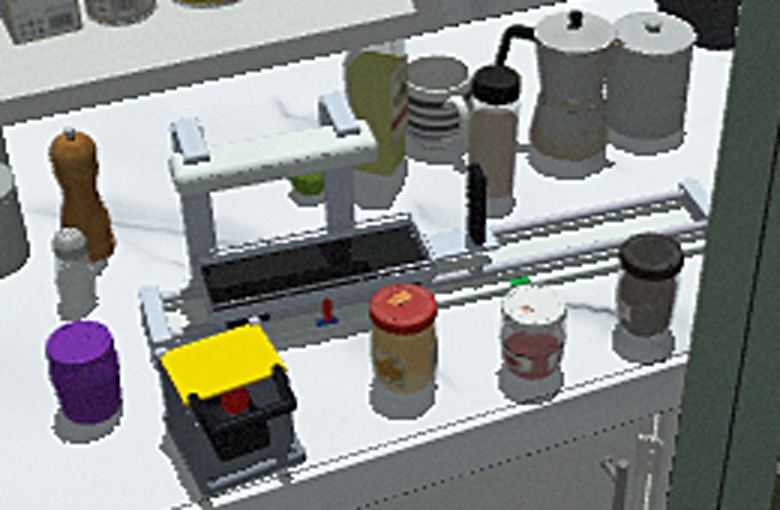

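Confirmed: the red-lid honey jar, white-lid jam jar with red contents, and dark-lid coffee jar are the targets; the purple jar at left is not. In the top crop the handle is at (512,366), the green mark at (497,438), and the guard flap at (60-190, 265-400).

```bash
python3 - <<'E'
from h import *
ct=vision.camera_info("top"); cs=vision.camera_info("scene")
P=lambda x,y:(x/3+160,y/3+70); S=lambda x,y:(x/3+140,y/3+120)
def tri(a,b):
    A=[];B=[]
    for c,p in((ct,a),(cs,b)):
        o,d=ray(c,*p); d/=np.linalg.norm(d); M=np.eye(3)-np.outer(d,d); A.append(M);B.append(M@o)
    x=np.linalg.lstsq(np.vstack(A),np.hstack(B),rcond=None)[0]
    return x.round(1),(proj(ct,x)-a).round(1)
for n,a,b,z in [("handletop",P(512,364),S(476,168),132),("green",P(497,438),S(519,281),10),("honey",P(300,420),S(403,298),100),("jam",P(396,523),S(534,303),84),("coffee",(335.5,266),S(651,250),100),
 ("hingeL",P(98,262),S(160,355),96),("hingeR",P(190,308),S(262,327),96),("barL",P(52,382),S(203,430),96),("barR",P(122,418),S(293,405),96),("spice",P(665,287),S(495,77),150),
 ("blue",P(318,312),S(326,322),10),("deckNearR",P(418,372),S(436,268),63),("deckFarR",P(470,297),S(408,217),63),("railendN",P(690,568),S(0,0),30),("railendF",P(752,512),S(0,0),30)]:
    print(n,*tri(a,b),"topz",onz(ct,*a,z).round(1),"scz",onz(cs,*b,z).round(1))
g=onz(ct,*P(440,385),25)-onz(ct,*P(690,560),25); print("rail dir",g, np.degrees(np.arctan2(g[1],g[0])))
print(onz(ct,384,278,76), onz(cs,424,170,76))
E
```

```text
handletop [ 543.2 -265.5  129.1] [0.2 0.3] topz [ 543.7 -264.7  132. ] scz [ 540.2 -262.7  132. ]
green [ 481.6 -263.7    9.8] [-0.2 -0.3] topz [ 480.8 -264.3   10. ] scz [ 482.3 -262.9   10. ]
honey [491.9 -80.3 105.6] [-0.2 -0.2] topz [491.4 -80.4 100. ] scz [496.7 -85.  100. ]
jam [ 401.6 -168.    85.6] [-0.1 -0.1] topz [ 401.2 -168.3   84. ] scz [ 403.  -169.3   84. ]
coffee [ 346.1 -285.9  101.7] [0.4 0.6] topz [ 347.5 -285.   100. ] scz [ 345.8 -289.1  100. ]
hingeL [629.5 105.9  93.6] [-0.1 -0.2] topz [628.7 104.9  96. ] scz [628.  107.8  96. ]
hingeR [587.4  20.   90.1] [0.7 1. ] topz [589.4  21.1  96. ] scz [579.4  23.2  96. ]
barL [525.4 147.9  93. ] [-1.6 -2. ] topz [519.9 142.5  96. ] scz [529.3 153.2  96. ]
barR [489.9  80.2  91.8] [-0.1 -0.2] topz [489.3  78.9  96. ] scz [487.4  83.5  96. ]
spice [ 610.5 -392.8  150.5] [0.3 0.4] topz [ 611.6 -392.2  150. ] scz [ 610.  -394.3  150. ]
blue [599.  -88.2  13.4] [-0.4 -0.6] topz [597.8 -89.3  10. ] scz [603.5 -90.1  10. ]
deckNearR [ 537.9 -187.2   50.2] [0.5 0.7] topz [ 539.  -185.4   63. ] scz [ 526.4 -175.9   63. ]
deckFarR [ 609.2 -233.1   55.8] [0.3 0.4] topz [ 609.5 -231.7   63. ] scz [ 602.  -226.5   63. ]
railendN [533.3 -62.2 552.3] [-157.8  -82.1] topz [ 362.8 -446.6   30. ] scz [1379.8 -314.5   30. ]
railendF [560.1 -85.9 543.9] [-162.9  -78.9] topz [ 416.8 -504.2   30. ] scz [1379.8 -314.5   30. ]
rail dir [159.66638043 240.00258698   0.        ] 56.36539207266656
[ 315.88732457 -419.96719491   76.        ] [ 272.98857136 -602.95475788   76.        ]
```

```bash
cat >> h.py <<'E'
def to(x,y,z,yaw,s=None,Rm=None):
    s=s or state(); from scipy.spatial.transform import Rotation as R
    M=R.from_euler("xyz",s["ee_rot"],degrees=True).as_matrix()
    d=M.T@(np.array([x,y,z])-s["ee_pos"])/200
    t=-((yaw-s["ee_rot"][2]+180)%360-180)/90
    print("t",round(s["time_s"],2),"pos",s["ee_pos"].round(1),"rot",s["ee_rot"].round(1),"w",round(s["gripper_width"],1),"F",s["force"].round(1),"q6",s["qpos"][5].round(1))
    print(" rows:",d.round(3),"turn",round(t,3),"steps",np.linalg.norm(d*200)/41.7)
E
python3 -c "
from h import *
to(543,-265,190,-33.8)"
```

```text
t 0.1 pos [ 233.7 -524.9  213.2] rot [-179.9   -0.    24. ] w 91.3 F [-0.6  0.5 -0.2] q6 -1.1
 rows: [ 1.942 -0.558  0.117] turn 0.642 steps 9.70543576961866
```

Emit:
servo_tool(rows=[[0.15,-0.04,0,0.05,1],[0.35,-0.1,0,0.12,1],[0.55,-0.16,0,0.2,1],[0.75,-0.22,0,0.28,1],[0.9,-0.26,0,0.36,1],[0.97,-0.28,0.0,0.45,1],[0.97,-0.28,0.0,0.53,1],[0.97,-0.28,0.0,0.6,1],[0.97,-0.28,0.0,0.642,1],[0.97,-0.28,0.0,0.642,1]])

```text
time_s: 0.93
ee_pos: [388.3, -394.9, 213.5]
ee_rot: [-180.0, 0.1, -33.8]
force: [0.0, -0.1, -1.2]
gripper_width: 91.7
gripper_force: 0.0
```

```bash
python3 -c "
from h import *
to(543,-265,190,-33.8)"
```

```text
t 0.93 pos [ 388.3 -394.9  213.5] rot [-1.80e+02  1.00e-01 -3.38e+01] w 91.7 F [ 0.  -0.1 -1.2] q6 77.2
 rows: [ 0.281 -0.97   0.117] turn -0.0 steps 4.876096152975857
```

Emit:
servo_tool(rows=[[0.04,-0.14,0.02,0,1],[0.09,-0.32,0.04,0,1],[0.15,-0.5,0.06,0,1],[0.2,-0.68,0.08,0,1],[0.25,-0.85,0.1,0,1],[0.28,-0.97,0.117,0,1],[0.28,-0.97,0.117,0,1],[0.28,-0.97,0.117,0,1]])

```text
time_s: 1.6
ee_pos: [543.0, -264.3, 189.8]
ee_rot: [180.0, 0.1, -33.5]
force: [0.3, 1.2, 0.7]
gripper_width: 91.0
gripper_force: 0.0
```

```bash
python3 -c "
from h import *
c=vision.camera_info('wrist'); f=vision.grab_frame('wrist')
to(543,-265,93,-33.8)
crop(f,0,0,560,420,1,'pics/w1.png')
for p in [(543.2,-265.5,132),(481.6,-263.7,10)]: print(proj(c,p))
"
```

```text
t 1.65 pos [ 542.4 -265.1  190.1] rot [ 1.80e+02  1.00e-01 -3.36e+01] w 91.5 F [ 0.5 -0.   0.6] q6 96.5
 rows: [ 0.003 -0.003  0.486] turn 0.002 steps 2.329283631312427
[282.19891953 227.46617186]
[310.19055042 233.28106026]
```

View pics/w1.png

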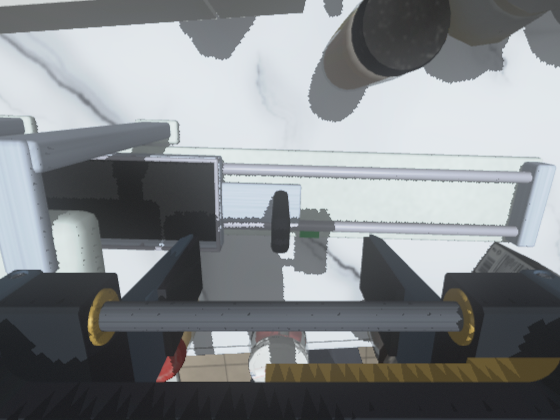

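The wrist view shows the handle top centred near (281,230), matching the predicted (282,227). Next I descend and grip.

Emit:
servo_tool(rows=[[0,0,0.12,0,1],[0,0,0.26,0,1],[0,0,0.4,0,1],[0,0,0.485,0,1],[0,0,0.485,0,1],[0,0,0.485,0,0],[0,0,0.485,0,0],[0,0,0.485,0,0],[0,0,0.485,0,0],[0,0,0.485,0,0],[0,0,0.485,0,0],[0,0,0.485,0,0],[0,0,0.485,0,0],[0,0,0.485,0,0]], force=30)

```text
time_s: 2.82
ee_pos: [542.8, -265.1, 93.6]
ee_rot: [180.0, -0.0, -33.8]
force: [0.7, 0.1, -0.5]
gripper_width: 34.1
gripper_force: 0.0
```

Emit:
servo_tool(rows=[[0,0,0,0,0],[0,0,0,0,0],[0,0,0,0,0],[0,0,0,0,0],[0,0,0,0,0],[0,0,0,0,0],[0,0,0,0,0],[0,0,0,0,0]])

```text
time_s: 3.48
ee_pos: [543.1, -264.6, 93.5]
ee_rot: [-179.9, -0.0, -33.8]
force: [3.5, 4.8, -0.1]
gripper_width: 13.7
gripper_force: 30.0
```

Emit:
servo_tool(rows=[[0,0.03,0,0,0],[0,0.08,0,0,0],[0,0.15,0,0,0],[0,0.22,0,0,0],[0,0.3,0,0,0],[0,0.38,0,0,0],[0,0.46,0,0,0],[0,0.54,0,0,0],[0,0.62,0,0,0],[0,0.7,0,0,0],[0,0.78,0,0,0],[0,0.85,0,0,0],[0,0.9,0,0,0],[0,0.9,0,0,0],[0,0.9,0,0,0]])

```text
time_s: 4.73
ee_pos: [437.2, -414.6, 93.4]
ee_rot: [179.9, 0.5, -33.9]
force: [-9.7, 5.0, 5.2]
gripper_width: 13.9
gripper_force: 29.9
```

```bash
python3 -c "
from h import *
to(543-116.9,-265.1-174.5,93,-33.8)"
```

```text
t 4.73 pos [ 437.2 -414.6   93.4] rot [179.9   0.5 -33.9] w 13.9 F [-9.7  5.   5.2] q6 79.5
 rows: [0.024 0.135 0.002] turn -0.001 steps 0.6557325412226707
```

```bash
python3 -c "
from h import *
to(421.7,-436,93,-35.2)"
```

```text
t 4.73 pos [ 437.2 -414.6   93.4] rot [179.9   0.5 -33.9] w 13.9 F [-9.7  5.   5.2] q6 79.5
 rows: [-0.005  0.132  0.002] turn 0.015 steps 0.6333250556412566
```

Emit:
servo_tool(rows=[[-0.02,0.03,0,0.015,0],[-0.03,0.07,0,0.015,0],[-0.03,0.1,0,0.015,0],[-0.03,0.12,0,0.015,0],[-0.03,0.135,0,0.015,0],[-0.03,0.14,0,0.015,0],[-0.03,0.14,0,0.015,0],[-0.03,0.14,0,0.015,0]])

```text
time_s: 5.4
ee_pos: [422.0, -435.9, 93.5]
ee_rot: [179.9, -0.1, -35.1]
force: [2.0, -3.1, -2.5]
gripper_width: 13.9
gripper_force: 30.0
```

```bash
python3 -c "
from h import *
to(421.7,-436,93,-35.2)
s=state(); d=s['ee_pos'][:2]-[543.1,-264.6]; print(np.hypot(*d),np.degrees(np.arctan2(-d[1],-d[0])))"
```

```text
t 5.4 pos [ 422.  -435.9   93.5] rot [ 1.799e+02 -1.000e-01 -3.510e+01] w 13.9 F [ 2.  -3.1 -2.5] q6 78.2
 rows: [-0.001  0.001  0.003] turn 0.001 steps 0.014679357465640171
209.8100170588195 54.74293147253157
```

Emit:
servo_tool(rows=[[0,0,0,0,1],[0,0,0,0,1],[0,0,0,0,1],[0,0,0,0,1],[0,0,-0.1,0,1],[0,0,-0.25,0,1],[0,0,-0.4,0,1],[0,0,-0.5,0,1],[0,0,-0.55,-0.08,1],[0,0,-0.55,-0.16,1],[0,0,-0.55,-0.24,1],[0,0,-0.55,-0.32,1],[0,0,-0.55,-0.4,1],[0,0,-0.55,-0.48,1],[0,0,-0.55,-0.56,1],[0,0,-0.55,-0.64,1],[0,0,-0.55,-0.72,1],[0,0,-0.55,-0.8,1],[0,0,-0.55,-0.88,1],[0,0,-0.55,-0.96,1]])

```text
time_s: 7.07
ee_pos: [421.8, -434.5, 203.6]
ee_rot: [-180.0, 0.0, 51.2]
force: [0.0, -0.2, -0.3]
gripper_width: 91.0
gripper_force: 0.0
```

```bash
python3 -c "
from h import *
to(346.5,-286,200,54.8)
f=vision.grab_frame('top'); crop(f,160,100,430,302,2.9,'pics/top1.png')"
```

```text
t 7.07 pos [ 421.8 -434.5  203.6] rot [-180.     0.    51.2] w 91.0 F [ 0.  -0.2 -0.3] q6 -8.1
 rows: [ 0.343 -0.759  0.018] turn -0.04 steps 3.9938835207300296
```

View pics/top1.png

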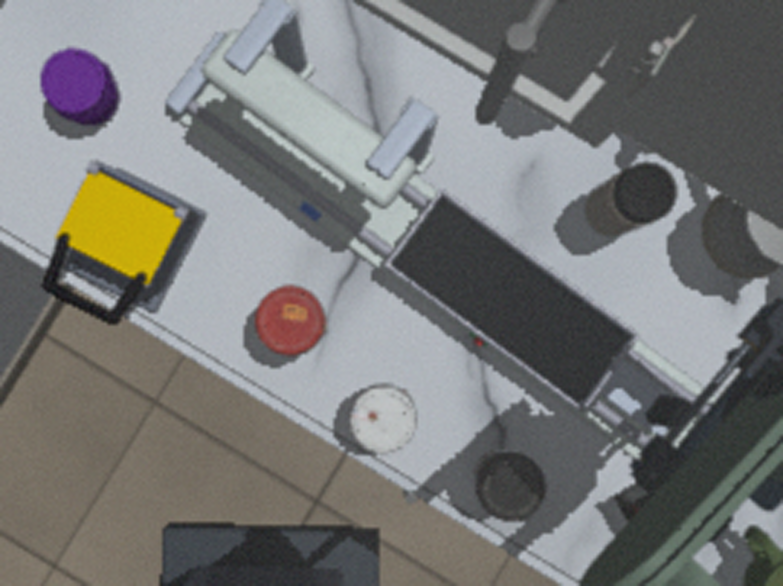

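The tray stands at the loading station: the deck corners are (442,197), (632,340), (585,402), (392,262), and the red pointer covers the green mark at (479,342). The jars have not moved.

```bash
python3 -c "
from h import *
c=vision.camera_info('top')
P=lambda x,y:(x/2.9+160,y/2.9+100)
q=[onz(c,*P(*p),45)[:2] for p in [(442,197),(632,340),(585,402),(392,262)]]
print(np.mean(q,0),q)
print('honey',onz(c,*P(291,320),100),'jam',onz(c,*P(383,419),84),'coffee',onz(c,*P(511,486),100))
to(346.5,-286,200,54.8)
"
```

```text
[ 516.17680003 -291.36614003] [array([ 614.39102683, -220.96297797]), array([ 480.49685893, -407.33556459]), array([ 419.6998811 , -363.10846904]), array([ 550.11943325, -174.05754852])]
honey [490.45599989 -81.32069249 100.        ] jam [ 400.75523904 -168.46860873   84.        ] coffee [ 343.35136391 -286.99819701  100.        ]
t 7.12 pos [ 421.8 -434.5  203.6] rot [-180.     0.    51.4] w 91.5 F [ 0.2 -0.7  0.1] q6 -8.3
 rows: [ 0.345 -0.757  0.018] turn -0.038 steps 3.993203860422042
```

```bash
python3 -c "
from h import *
to(463,-299,210,54.8)
"
```

```text
t 7.12 pos [ 421.8 -434.5  203.6] rot [-180.     0.    51.4] w 91.5 F [ 0.2 -0.7  0.1] q6 -8.3
 rows: [ 0.658 -0.261 -0.032] turn -0.038 steps 3.3992819237125307
```

Emit:
servo_tool(rows=[[0.1,-0.04,-0.03,0,1],[0.25,-0.1,-0.03,-0.03,1],[0.4,-0.16,-0.03,-0.038,1],[0.55,-0.22,-0.03,-0.038,1],[0.658,-0.26,-0.03,-0.038,1],[0.658,-0.26,-0.03,-0.038,1],[0.658,-0.26,-0.03,-0.038,1],[0.658,-0.26,-0.03,-0.038,1]])

```text
time_s: 7.78
ee_pos: [464.8, -300.3, 209.7]
ee_rot: [180.0, 0.0, 54.2]
force: [0.1, 0.6, -0.7]
gripper_width: 91.1
gripper_force: 0.0
```

```bash
python3 -c "
from h import *
c=vision.camera_info('wrist'); f=vision.grab_frame('wrist')
np.save('w2.npy',c)
to(346,-286.5,200,54.8)
crop(f,0,0,560,420,1.4,'pics/w2.png')
u=np.array([.577,.817,0]);n=np.array([.817,-.577,0])
for ctr in [(518,-291.5,45)]:
  for a,b in [(0,0),(42,114),(42,-114),(-42,114),(-42,-114)]: print((a,b),(proj(c,np.array(ctr)+a*n+b*u)*1.4).round(0))
"
```

```text
t 7.83 pos [ 464.7 -300.6  209.6] rot [180.    0.   54.1] w 91.2 F [-0.2 -0.1  0.8] q6 1.8
 rows: [-0.29  -0.522  0.048] turn -0.007 steps 2.876140205749224
(0, 0) [444. 217.]
(42, 114) [513.  40.]
(42, -114) [494. 361.]
(-42, 114) [384.  42.]
(-42, -114) [388. 362.]
```

View pics/w2.png

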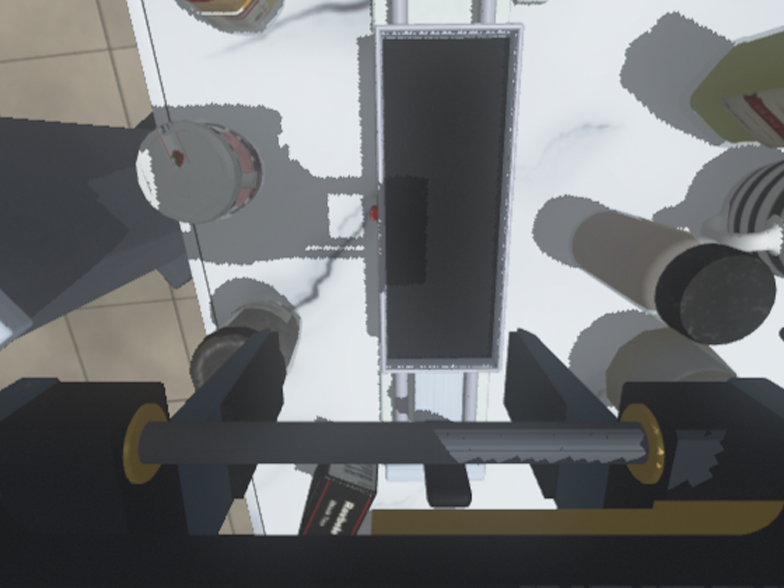

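The wrist view shows the empty deck with corners (384,39), (510,40), (493,358), (388,360), within 3 px of prediction. So the deck centre is about (518,-290.5). Next is the coffee jar.

Emit:
servo_tool(rows=[[-0.06,-0.1,0,0,1],[-0.14,-0.25,0,0,1],[-0.22,-0.4,0,0,1],[-0.29,-0.52,0.05,0,1],[-0.29,-0.522,0.1,-0.007,1],[-0.29,-0.522,0.25,-0.007,1],[-0.29,-0.522,0.42,-0.007,1],[-0.29,-0.522,0.58,-0.007,1],[-0.29,-0.522,0.72,-0.007,1],[-0.29,-0.522,0.815,-0.007,1],[-0.29,-0.522,0.815,-0.007,1],[-0.29,-0.522,0.815,-0.007,0.6],[-0.29,-0.522,0.815,-0.007,0.6],[-0.29,-0.522,0.815,-0.007,0.6],[-0.29,-0.522,0.815,-0.007,0.5],[-0.29,-0.522,0.815,-0.007,0.5],[-0.29,-0.522,0.815,-0.007,0.4],[-0.29,-0.522,0.815,-0.007,0.4],[-0.29,-0.522,0.815,-0.007,0.4],[-0.29,-0.522,0.815,-0.007,0.4]], force=30)

```text
time_s: 9.5
ee_pos: [346.2, -285.9, 47.5]
ee_rot: [180.0, 0.0, 54.9]
force: [-2.0, 0.7, 6.1]
gripper_width: 62.3
gripper_force: 30.0
```

```bash
python3 -c "
from h import *
s=state(); print(s['gripper_force'],s['torque']); to(476.5,-349.3,145,54.8)
"
```

```text
30.00004308647476 [ 0.21081434  0.39448982 -0.0032213 ]
t 9.5 pos [ 346.2 -285.9   47.5] rot [180.    0.   54.9] w 62.3 F [-2.   0.7  6.1] q6 -5.9
 rows: [ 0.115  0.716 -0.487] turn 0.001 steps 4.189423614708531
```

Emit:
servo_tool(rows=[[0,0,-0.06,0,0.3],[0,0,-0.18,0,0.3],[0,0,-0.32,0,0.3],[0,0,-0.45,0,0.3],[0,0.05,-0.487,0,0.3],[0.02,0.14,-0.487,0,0.3],[0.04,0.26,-0.487,0,0.3],[0.06,0.4,-0.487,0,0.3],[0.09,0.53,-0.487,0,0.3],[0.11,0.64,-0.487,0,0.3],[0.115,0.7,-0.487,0,0.3],[0.115,0.716,-0.487,0,0.3],[0.115,0.716,-0.487,0,0.3],[0.115,0.716,-0.487,0,0.3]])

```text
time_s: 10.67
ee_pos: [475.6, -348.8, 143.4]
ee_rot: [-179.9, 0.0, 54.9]
force: [0.9, 0.9, -2.6]
gripper_width: 62.2
gripper_force: 30.0
```

```bash
python3 -c "
from h import *
s=state(); print(s['gripper_force'],s['torque']); to(476.5,-349.3,93,54.8)
"
```

```text
29.998887456022203 [-0.01257421 -0.10180959 -0.03649885]
t 10.67 pos [ 475.6 -348.8  143.4] rot [-179.9    0.    54.9] w 62.2 F [ 0.9  0.9 -2.6] q6 -2.2
 rows: [0.001 0.006 0.252] turn 0.001 steps 1.2095519644226729
```

Emit:
servo_tool(rows=[[0,0.005,0.05,0,0.3],[0,0.005,0.12,0,0.3],[0,0.005,0.18,0,0.3],[0,0.005,0.22,0,0.3],[0,0.005,0.24,0,0.3],[0,0.005,0.25,0,0.3],[0,0.005,0.252,0,0.3],[0,0.005,0.252,0,0.3]])

```text
time_s: 11.33
ee_pos: [477.7, -350.3, 94.0]
ee_rot: [179.9, 0.0, 54.9]
force: [1.0, -0.6, -3.2]
gripper_width: 62.2
gripper_force: 30.0
```

Emit:
servo_tool(rows=[[0,0,0,0,0.85],[0,0,0,0,0.9],[0,0,0,0,1],[0,0,0,0,1],[0,0,0,0,1],[0,0,0,0,1],[0,0,0,0,1],[0,0,-0.1,0,1],[0,0,-0.25,0,1],[0,0,-0.4,0,1],[0,0,-0.5,0,1],[0,0,-0.5,0,1]])

```text
time_s: 12.33
ee_pos: [479.7, -351.8, 198.7]
ee_rot: [179.4, 0.0, 54.9]
force: [0.5, 0.4, 0.7]
gripper_width: 91.3
gripper_force: 0.0
```

```bash
python3 -c "
from h import *
to(401.3,-168.2,200,54.8)
"
```

```text
t 12.33 pos [ 479.7 -351.8  198.7] rot [179.4   0.   54.9] w 91.3 F [0.5 0.4 0.7] q6 -2.2
 rows: [ 0.525 -0.849 -0.015] turn 0.001 steps 4.786493503717277
```

Emit:
servo_tool(rows=[[0.07,-0.1,0,0,1],[0.17,-0.27,0,0,1],[0.28,-0.45,0,0,1],[0.39,-0.63,0,0,1],[0.48,-0.78,0,0,1],[0.525,-0.85,0,0,1],[0.525,-0.85,0.06,0,1],[0.525,-0.85,0.2,0,1],[0.525,-0.85,0.38,0,1],[0.525,-0.85,0.56,0,1],[0.525,-0.85,0.72,0,1],[0.525,-0.85,0.81,0,1],[0.525,-0.85,0.81,0,1],[0.525,-0.85,0.81,0,0.7],[0.525,-0.85,0.81,0,0.6],[0.525,-0.85,0.81,0,0.4],[0.525,-0.85,0.81,0,0.4],[0.525,-0.85,0.81,0,0.4],[0.525,-0.85,0.81,0,0.4],[0.525,-0.85,0.81,0,0.4]])

```text
time_s: 14.0
ee_pos: [400.6, -167.2, 32.9]
ee_rot: [179.7, -0.0, 54.9]
force: [1.6, -0.4, 7.8]
gripper_width: 64.6
gripper_force: 30.0
```

```bash
python3 -c "
from h import *
s=state(); print(s['gripper_force'],s['torque']); to(518,-290.5,135,54.8)
"
```

```text
30.00108975917101 [-0.15939962 -0.26039047  0.00952904]
t 14.0 pos [ 400.6 -167.2   32.9] rot [179.7  -0.   54.9] w 64.6 F [ 1.6 -0.4  7.8] q6 11.0
 rows: [-0.166  0.837 -0.507] turn 0.001 steps 4.761391515116832
```

Emit:
servo_tool(rows=[[0,0,-0.06,0,0.3],[0,0,-0.18,0,0.3],[0,0,-0.32,0,0.3],[0,0,-0.45,0,0.3],[-0.01,0.05,-0.507,0,0.3],[-0.03,0.14,-0.507,0,0.3],[-0.05,0.26,-0.507,0,0.3],[-0.08,0.4,-0.507,0,0.3],[-0.11,0.54,-0.507,0,0.3],[-0.13,0.67,-0.507,0,0.3],[-0.15,0.77,-0.507,0,0.3],[-0.166,0.83,-0.507,0,0.3],[-0.166,0.837,-0.507,0,0.3],[-0.166,0.837,-0.507,0,0.3],[-0.166,0.837,-0.507,0,0.3]])

```text
time_s: 15.25
ee_pos: [515.4, -288.8, 132.3]
ee_rot: [-179.8, 0.0, 54.9]
force: [-0.1, 0.4, -3.0]
gripper_width: 64.5
gripper_force: 30.0
```

```bash
python3 -c "
from h import *
s=state(); print(s['gripper_force'],s['torque']); to(518,-290.5,79,54.8)
f=vision.grab_frame('top');crop(f,230,160,430,310,4,'pics/t2.png')
"
```

```text
29.99958749860525 [ 0.01149579 -0.06869073 -0.05756315]
t 15.25 pos [ 515.4 -288.8  132.3] rot [-179.8    0.    54.9] w 64.5 F [-0.1  0.4 -3. ] q6 4.7
 rows: [0.001 0.017 0.267] turn 0.001 steps 1.281129132039
```

View pics/t2.png

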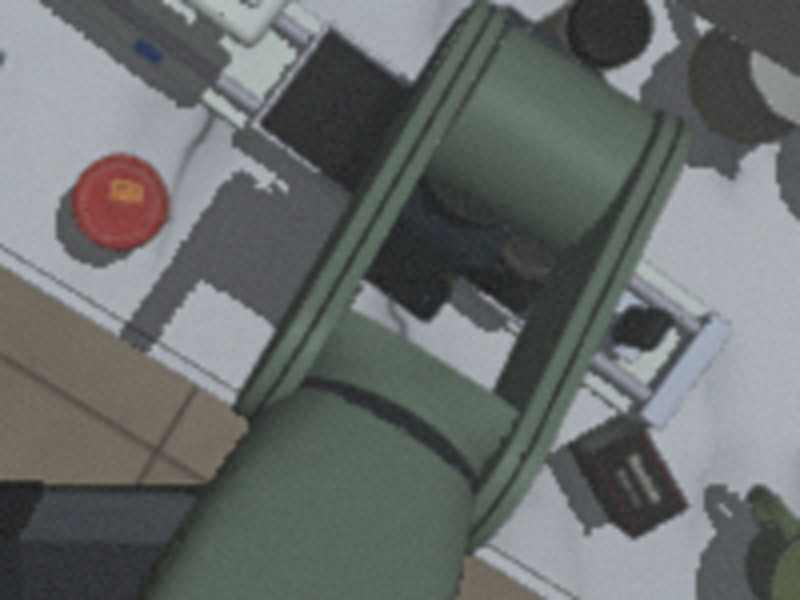

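The arm hides the tray in this view; the honey jar at (121,202) and the tea carton at (630,480) are in place. Lowering the jam jar.

Emit:
servo_tool(rows=[[0,0.01,0.05,0,0.3],[0,0.01,0.12,0,0.3],[0,0.01,0.18,0,0.3],[0,0.01,0.22,0,0.3],[0,0.01,0.245,0,0.3],[0,0.01,0.257,0,0.3],[0,0.01,0.262,0,0.3],[0,0.01,0.262,0,0.3],[0,0.01,0.262,0,0.3]])

```text
time_s: 16.05
ee_pos: [518.7, -291.2, 81.1]
ee_rot: [179.9, -0.0, 54.9]
force: [1.2, -0.3, -3.0]
gripper_width: 64.6
gripper_force: 30.0
```

Emit:
servo_tool(rows=[[0,0,0,0,0.85],[0,0,0,0,0.9],[0,0,0,0,1],[0,0,0,0,1],[0,0,0,0,1],[0,0,0,0,1],[0,0,0,0,1],[0,0,-0.1,0,1],[0,0,-0.25,0,1],[0,0,-0.4,0,1],[0,0,-0.55,0,1],[0,0,-0.6,0,1],[0,0,-0.6,0,1]])

```text
time_s: 17.13
ee_pos: [519.8, -291.9, 203.7]
ee_rot: [179.6, -0.0, 54.9]
force: [0.5, -0.5, -0.1]
gripper_width: 91.3
gripper_force: 0.0
```

```bash
python3 -c "
from h import *
to(491.5,-81,200,54.8)
"
```

```text
t 17.13 pos [ 519.8 -291.9  203.7] rot [179.6  -0.   54.9] w 91.3 F [ 0.5 -0.5 -0.1] q6 4.7
 rows: [ 0.781 -0.723  0.014] turn 0.001 steps 5.103479530412595
```

Emit:
servo_tool(rows=[[0.03,-0.14,0,0,1],[0.1,-0.32,0,0,1],[0.22,-0.5,0,0,1],[0.4,-0.62,0,0,1],[0.58,-0.7,0,0,1],[0.74,-0.723,0,0,1],[0.781,-0.723,0.04,0,1],[0.781,-0.723,0.18,0,1],[0.781,-0.723,0.36,0,1],[0.781,-0.723,0.54,0,1],[0.781,-0.723,0.7,0,1],[0.781,-0.723,0.775,0,1],[0.781,-0.723,0.775,0,1],[0.781,-0.723,0.775,0,0.7],[0.781,-0.723,0.775,0,0.6],[0.781,-0.723,0.775,0,0.4],[0.781,-0.723,0.775,0,0.4],[0.781,-0.723,0.775,0,0.4],[0.781,-0.723,0.775,0,0.4],[0.781,-0.723,0.775,0,0.4]])

```text
time_s: 18.8
ee_pos: [490.9, -80.4, 46.7]
ee_rot: [179.9, -0.0, 54.9]
force: [-0.7, -1.7, 6.9]
gripper_width: 63.9
gripper_force: 30.0
```

```bash
python3 -c "
from h import *
s=state(); print(s['gripper_force'],s['torque']); to(559.5,-231.7,145,54.8)
"
```

```text
30.000595450401306 [-0.12219099 -0.04382279 -0.01449244]
t 18.8 pos [490.9 -80.4  46.7] rot [179.9  -0.   54.9] w 63.9 F [-0.7 -1.7  6.9] q6 24.5
 rows: [-0.421  0.717 -0.49 ] turn 0.001 steps 4.629760111543781
```

Emit:
servo_tool(rows=[[0,0,-0.06,0,0.3],[0,0,-0.18,0,0.3],[0,0,-0.32,0,0.3],[-0.03,0,-0.45,0,0.3],[-0.1,0.01,-0.49,0,0.3],[-0.2,0.03,-0.49,0,0.3],[-0.3,0.08,-0.49,0,0.3],[-0.38,0.17,-0.49,0,0.3],[-0.42,0.29,-0.49,0,0.3],[-0.421,0.42,-0.49,0,0.3],[-0.421,0.55,-0.49,0,0.3],[-0.421,0.66,-0.49,0,0.3],[-0.421,0.717,-0.49,0,0.3],[-0.421,0.717,-0.49,0,0.3],[-0.421,0.717,-0.49,0,0.3],[-0.421,0.717,-0.49,0,0.3]])

```text
time_s: 20.13
ee_pos: [557.2, -230.5, 142.4]
ee_rot: [-179.8, 0.0, 54.9]
force: [-0.0, 0.1, -5.5]
gripper_width: 63.7
gripper_force: 30.0
```

```bash
python3 -c "
from h import *
s=state(); print(s['gripper_force'],s['torque']); to(559.5,-231.7,92,54.8)
"
```

```text
29.999470710754395 [-0.001817   -0.03607387  0.00646377]
t 20.13 pos [ 557.2 -230.5  142.4] rot [-179.8    0.    54.9] w 63.7 F [-0.   0.1 -5.5] q6 11.6
 rows: [0.002 0.014 0.252] turn 0.001 steps 1.209932397213581
```

Emit:
servo_tool(rows=[[0,0.007,0.05,0,0.3],[0,0.007,0.12,0,0.3],[0,0.007,0.18,0,0.3],[0,0.007,0.22,0,0.3],[0,0.007,0.24,0,0.3],[0,0.007,0.252,0,0.3],[0,0.007,0.256,0,0.3],[0,0.007,0.256,0,0.3],[0,0.007,0.256,0,0.3]])

```text
time_s: 20.88
ee_pos: [560.3, -232.4, 93.0]
ee_rot: [179.9, -0.0, 54.9]
force: [-1.0, -0.5, -4.8]
gripper_width: 63.7
gripper_force: 30.0
```

Emit:
servo_tool(rows=[[0,0,0,0,0.85],[0,0,0,0,0.9],[0,0,0,0,1],[0,0,0,0,1],[0,0,0,0,1],[0,0,0,0,1],[0,0,0,0,1],[0,0,-0.1,0,1],[0,0,-0.25,0,1],[0,0,-0.4,0,1],[0,0,-0.55,0,1],[0,-0.05,-0.57,0,1],[0,-0.2,-0.57,0,1],[0,-0.35,-0.57,0,1],[-0.1,-0.5,-0.57,0,1],[-0.2,-0.5,-0.57,0,1],[-0.2,-0.5,-0.57,0,1],[-0.2,-0.5,-0.57,0,1]])

```text
time_s: 22.38
ee_pos: [454.8, -207.5, 206.5]
ee_rot: [180.0, -0.0, 54.8]
force: [0.0, -0.1, -0.3]
gripper_width: 90.9
gripper_force: 0.0
```

```bash
python3 -c "
from h import *
c=vision.camera_info('wrist'); f=vision.grab_frame('wrist')
crop(f,0,0,560,420,1.4,'pics/w3.png')
to(425,-430,215,-35.2)
u=np.array([.577,.817,0]);n=np.array([.817,-.577,0])
o=np.array([518,-290.5,45])
for nm,b,h in [('honey',72,100),('jam',0,84),('coffee',-72,100)]: print(nm,(proj(c,o+b*u+[0,0,h])*1.4).round(0))
"
```

```text
t 22.43 pos [ 455.5 -207.4  206.4] rot [180.   -0.   54.8] w 91.2 F [-0.2  0.5 -0.7] q6 9.4
 rows: [-0.997  0.517 -0.043] turn 1.0 steps 5.391878582164812
honey [587. 241.]
jam [561. 357.]
coffee [558. 478.]
```

View pics/w3.png

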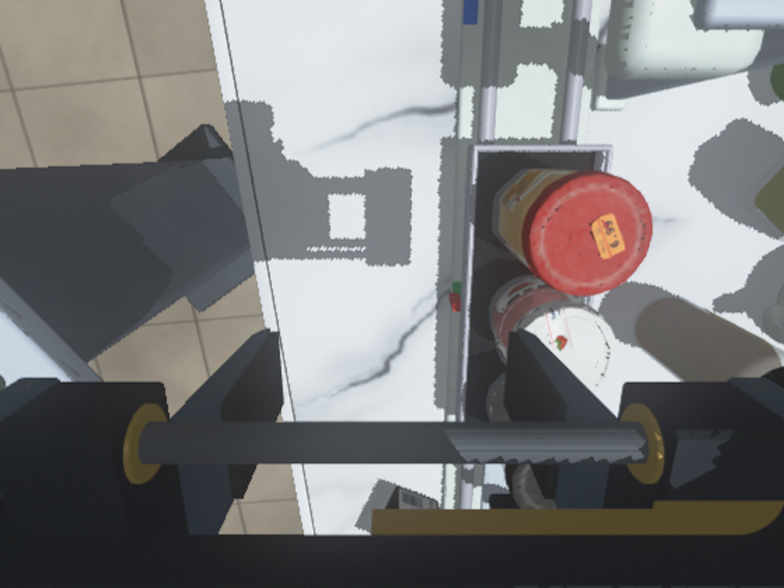

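Honey lid at (589,233) and jam lid at (562,350) match their planned spots. All the jars look upright, and the pointer (455,300) sits beside the green mark (457,287). I'll check the tray offset numerically.

```bash
python3 -c "
from h import *
c=vision.camera_info('wrist')
u=np.array([.577,.817,0]);n=np.array([.817,-.577,0])
o=np.array([518,-290.5,45])
for nm,a,b,h in [('cornerdeck',-42,114,0),('fenceFL',-46,118,18),('fenceBL',46,118,18)]: print(nm,(proj(c,o+a*n+b*u+[0,0,h])*1.4).round(0))
print((proj(c,[481.6,-263.7,9.8])*1.4))
"
```

```text
cornerdeck [475. 154.]
fenceFL [474. 148.]
fenceBL [616. 148.]
[456.58570671 295.73836086]
```

Emit:
servo_tool(rows=[[-0.1,0,-0.04,0,1],[-0.25,0,-0.04,0.06,1],[-0.42,0.02,-0.04,0.13,1],[-0.58,0.08,-0.04,0.2,1],[-0.74,0.17,-0.04,0.28,1],[-0.88,0.28,-0.04,0.36,1],[-0.96,0.39,-0.04,0.44,1],[-0.997,0.46,-0.04,0.52,1],[-0.997,0.483,-0.04,0.6,1],[-0.997,0.483,-0.04,0.68,1],[-0.997,0.483,-0.04,0.76,1],[-0.997,0.483,-0.04,0.84,1],[-0.997,0.483,-0.04,0.92,1],[-0.997,0.483,-0.04,1,1],[-0.997,0.483,-0.04,1,1],[-0.997,0.483,-0.04,1,1]])

```text
time_s: 23.77
ee_pos: [420.2, -426.0, 213.8]
ee_rot: [-180.0, 0.0, -34.9]
force: [-0.5, -0.5, 0.7]
gripper_width: 90.9
gripper_force: 0.0
```

```bash
python3 -c "
from h import *
to(418,-433,95,-35.2)
c=vision.camera_info('wrist'); f=vision.grab_frame('wrist')
crop(f,0,0,560,420,1,'pics/w4.png')
for p in [(418,-433,132),(422,-436,132)]: print(proj(c,p))
"
```

```text
t 23.77 pos [ 420.2 -426.   213.8] rot [-180.     0.   -34.9] w 90.9 F [-0.5 -0.5  0.7] q6 78.4
 rows: [0.011 0.035 0.594] turn 0.003 steps 2.8552470146381013
[289.69058496 215.59220039]
[289.9452164  209.65924043]
```

View pics/w4.png

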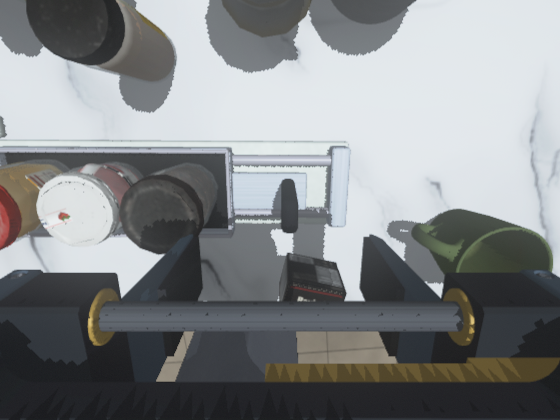

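The wrist view shows three upright jars in the tray and the handle top at (289,212), as predicted. I'll descend and grip it.

Emit:
servo_tool(rows=[[0.01,0.03,0.1,0.003,1],[0.01,0.035,0.25,0.003,1],[0.01,0.035,0.4,0.003,1],[0.01,0.035,0.53,0.003,0.7],[0.01,0.035,0.595,0.003,0.5],[0.01,0.035,0.595,0.003,0.2],[0.01,0.035,0.595,0.003,0],[0.01,0.035,0.595,0.003,0],[0.01,0.035,0.595,0.003,0],[0.01,0.035,0.595,0.003,0],[0.01,0.035,0.595,0.003,0],[0.01,0.035,0.595,0.003,0],[0.01,0.035,0.595,0.003,0],[0.01,0.035,0.595,0.003,0],[0.01,0.035,0.595,0.003,0],[0.01,0.035,0.595,0.003,0],[0.01,0.035,0.595,0.003,0],[0.01,0.035,0.595,0.003,0],[0.01,0.035,0.595,0.003,0],[0.01,0.035,0.595,0.003,0]])

```text
time_s: 25.48
ee_pos: [417.1, -432.7, 95.4]
ee_rot: [-180.0, -0.0, -35.4]
force: [1.0, 2.3, 0.9]
gripper_width: 14.2
gripper_force: 30.0
```

```bash
python3 -c "
from h import *
s=state(); u=np.array([.577,.817,0]); p=s['ee_pos']+190*u; print(s['gripper_force']); to(*p,-35.2)
"
```

```text
29.99787211418152
t 25.48 pos [ 417.1 -432.7   95.4] rot [-180.    -0.   -35.4] w 14.2 F [1.  2.3 0.9] q6 78.2
 rows: [-0.003 -0.95   0.   ] turn -0.002 steps 4.557307094752327
```

Emit:
servo_tool(rows=[[0,-0.02,0,0,0],[0,-0.05,0,0,0],[0,-0.09,0,0,0],[0,-0.14,0,0,0],[0,-0.19,0,0,0],[0,-0.25,0,0,0],[0,-0.31,0,0,0],[0,-0.37,0,0,0],[0,-0.43,0,0,0],[0,-0.49,0,0,0],[0,-0.55,0,0,0],[0,-0.61,0,0,0],[0,-0.67,0,0,0],[0,-0.73,0,0,0],[0,-0.78,0,0,0],[0,-0.83,0,0,0],[0,-0.87,0,0,0],[0,-0.9,0,0,0],[0,-0.91,0,0,0],[0,-0.91,0,0,0]])

```text
time_s: 27.15
ee_pos: [523.0, -282.8, 95.4]
ee_rot: [-179.9, 0.1, -35.4]
force: [-4.4, 4.1, 5.2]
gripper_width: 13.8
gripper_force: 30.0
```

```bash
python3 -c "
from h import *
s=state(); u=np.array([.577,.817,0]); d=s['ee_pos'][:2]-[417.1,-432.7]; print(s['gripper_force'],np.hypot(*d),np.degrees(np.arctan2(d[1],d[0]))); to(417.1+210*.577,-432.7+210*.817,95,-35.2)
"
```

```text
29.996006190776825 183.46857405948276 54.76442240982349
t 27.15 pos [ 523.  -282.8   95.4] rot [-1.799e+02  1.000e-01 -3.540e+01] w 13.8 F [-4.4  4.1  5.2] q6 95.8
 rows: [-0.    -0.133  0.002] turn -0.002 steps 0.6373768309496247
```

Emit:
servo_tool(rows=[[0,-0.02,0,0,0],[0,-0.04,0,0,0],[0,-0.07,0,0,0],[0,-0.1,0,0,0],[0,-0.12,0,0,0],[0,-0.135,0,0,0],[0,-0.14,0,0,0],[0,-0.14,0,0,0],[0,-0.14,0,0,0]])

```text
time_s: 27.9
ee_pos: [538.6, -260.7, 95.4]
ee_rot: [-180.0, 0.1, -35.4]
force: [-4.7, 2.4, 5.2]
gripper_width: 13.9
gripper_force: 30.0
```

```bash
python3 -c "
from h import *
s=state(); d=s['ee_pos'][:2]-[417.1,-432.7]; print(np.hypot(*d)); to(417.1+210*.577,-432.7+210*.817,95,-35.2)
"
```

```text
210.55002751900238
t 27.9 pos [ 538.6 -260.7   95.4] rot [-1.80e+02  1.00e-01 -3.54e+01] w 13.9 F [-4.7  2.4  5.2] q6 98.4
 rows: [-0.     0.003  0.002] turn -0.002 steps 0.01586467216239421
```

Emit:
servo_tool(rows=[[0,0,0,0,1],[0,0,0,0,1],[0,0,0,0,1],[0,0,0,0,1],[0,0,0,0,1],[0,0,0,0,1],[0,0,-0.1,0,1],[0,0,-0.25,0,1],[0,0,-0.42,0,1],[0,0,-0.58,0,1],[0,0,-0.65,0,1],[0,0,-0.65,0,1]])

```text
time_s: 28.9
ee_pos: [540.7, -262.9, 229.9]
ee_rot: [-179.9, -0.5, -35.4]
force: [0.4, -0.2, -0.0]
gripper_width: 89.9
gripper_force: 0.0
```

```bash
python3 -c "
from h import *
to(521,16,225,64)
cs=vision.camera_info('scene')
for p in [(277,120),(277,125),(110,160)]: print(onz(cs,*p,226))
"
```

```text
t 28.9 pos [ 540.7 -262.9  229.9] rot [-179.9   -0.5  -35.4] w 89.9 F [ 0.4 -0.2 -0. ] q6 98.4
 rows: [-0.889 -1.079  0.018] turn -1.105 steps 6.7048703764205895
[ 704.35964275 -367.57666115  226.        ]
[ 684.21991116 -341.69410978  226.        ]
[948.24998171 106.47011    226.        ]
```

Emit:
servo_tool(rows=[[-0.12,-0.06,0,0,1],[-0.28,-0.16,0,-0.07,1],[-0.42,-0.3,0,-0.15,1],[-0.55,-0.45,0,-0.23,1],[-0.66,-0.6,0,-0.31,1],[-0.76,-0.75,0,-0.39,1],[-0.85,-0.88,0,-0.47,1],[-0.89,-0.97,0,-0.55,1],[-0.89,-1,0,-0.63,1],[-0.89,-1,0,-0.71,1],[-0.89,-1,0,-0.79,1],[-0.89,-1,0,-0.87,1],[-0.89,-1,0,-0.94,1],[-0.89,-1,0,-1,1],[-0.89,-1,0,-1,1],[-0.89,-1,0,-1,1]])

```text
time_s: 30.23
ee_pos: [508.9, 4.4, 224.2]
ee_rot: [-179.9, 0.1, 54.4]
force: [-0.3, 0.4, -0.1]
gripper_width: 91.2
gripper_force: 0.0
```

```bash
python3 -c "
from h import *
c=vision.camera_info('wrist'); f=vision.grab_frame('wrist')
crop(f,0,0,560,420,1.4,'pics/w5.png'); np.save('w5.npy',c,allow_pickle=True)
to(504,113,225,64)
f=vision.grab_frame('top')
crop(f,160,80,420,275,3,'pics/top5.png')
"
```

```text
t 30.28 pos [509.    4.3 224.4] rot [-1.799e+02  1.000e-01  5.440e+01] w 91.2 F [-0.3  0.2  0.1] q6 34.8
 rows: [ 0.427 -0.336 -0.003] turn -0.106 steps 2.60850611871364
```

View pics/w5.png

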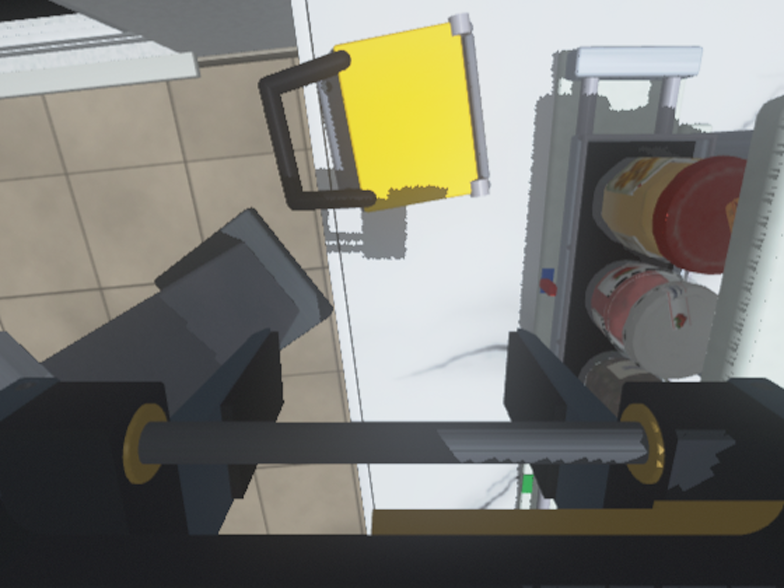

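The wrist view shows the three jars upright under the lamp, with the pointer (547,285) on the blue mark (547,272). The guard hinge runs (460,24)–(480,188) and its bar (268,86)–(295,200).

```bash
python3 -c "
from h import *
c=np.load('w5.npy',allow_pickle=True).item()
g=lambda x,y,z=96: onz(c,x/1.4,y/1.4,z)[:2]
h1,h2,b1,b2=g(460,24),g(480,188),g(268,86),g(295,200)
H=(h1+h2)/2;B=(b1+b2)/2; d=h1-h2
print(h1,h2,b1,b2,'H',H,'B',B,np.linalg.norm(H-B),np.linalg.norm(d),np.linalg.norm(b1-b2))
print('angles',np.degrees(np.arctan2(*d[::-1])),np.degrees(np.arctan2(*(b1-b2)[::-1])),np.degrees(np.arctan2(*(H-B)[::-1])))
"
```

```text
[629.8916462  106.59008211] [589.95878361  22.32801632] [519.41503324 145.64620655] [490.20211353  84.56502229] H [609.9252149   64.45904921] B [504.80857338 115.10561442] 116.68154478059922 93.24553203901874 67.70750141508685
angles 64.64313292117552 64.43989786186697 -25.725372039725798
```

```bash
python3 -c "
from h import *
to(504.8,115.1,78,64.4)
"
```

```text
t 30.33 pos [509.1   4.3 224.7] rot [-179.9    0.    54.5] w 91.2 F [-0.1  0.2  0.6] q6 34.7
 rows: [ 0.439 -0.339  0.733] turn -0.11 steps 4.408434476156669
```

Emit:
servo_tool(rows=[[0.06,-0.05,0,-0.05,0.4],[0.16,-0.12,0,-0.11,0.4],[0.28,-0.21,0,-0.11,0.4],[0.38,-0.29,0,-0.11,0.4],[0.439,-0.339,0,-0.11,0.4],[0.439,-0.339,0,-0.11,0.4],[0.439,-0.339,0,-0.11,0.4],[0.439,-0.339,0.0,-0.11,0.4],[0.439,-0.339,0.0,-0.11,0.4],[0.439,-0.339,0.05,-0.11,0.4],[0.439,-0.339,0.15,-0.11,0.4],[0.439,-0.339,0.25,-0.11,0.4],[0.439,-0.339,0.35,-0.11,0.4],[0.439,-0.339,0.4,-0.11,0.4],[0.439,-0.339,0.4,-0.11,0.4],[0.439,-0.339,0.4,-0.11,0.4]], force=8)

```text
time_s: 31.67
ee_pos: [505.1, 114.8, 145.1]
ee_rot: [-180.0, 0.0, 64.4]
force: [-0.5, 0.1, 0.1]
gripper_width: 36.3
gripper_force: 0.0
```

```bash
python3 -c "
from h import *
to(504.8,115.1,78,64.4)
"
```

```text
t 31.67 pos [505.1 114.8 145.1] rot [-180.     0.    64.4] w 36.3 F [-0.5  0.1  0.1] q6 37.1
 rows: [ 0.001 -0.002  0.335] turn 0.001 steps 1.6087418261583404
```

Emit:
servo_tool(rows=[[0,0,0.06,0,0.4],[0,0,0.14,0,0.4],[0,0,0.22,0,0.4],[0,0,0.29,0,0.4],[0,0,0.33,0,0.4],[0,0,0.33,0,0.4],[0,0,0.33,0,0],[0,0,0.33,0,0],[0,0,0.33,0,0],[0,0,0.33,0,0],[0,0,0.33,0,0],[0,0,0.33,0,0],[0,0,0.33,0,0],[0,0,0.33,0,0],[0,0,0.33,0,0]])

```text
time_s: 32.92
ee_pos: [504.2, 116.0, 80.1]
ee_rot: [-179.9, -0.0, 64.5]
force: [-4.7, 4.5, 5.2]
gripper_width: 11.7
gripper_force: 8.0
```

```bash
python3 -c "
from h import *
print(state()['gripper_force']);to(504.8,115.1,78,64.4)
for a in np.arange(.1,1.75,.1): print(round(a,1),(116*(1-np.cos(a))/200).round(3),(-116*np.sin(a)/200).round(3))
"
```

```text
7.998807728290558
t 32.92 pos [504.2 116.   80.1] rot [-179.9   -0.    64.5] w 11.7 F [-4.7  4.5  5.2] q6 37.1
 rows: [-0.003  0.004  0.01 ] turn 0.001 steps 0.05533553589247372
0.1 0.003 -0.058
0.2 0.012 -0.115
0.3 0.026 -0.171
0.4 0.046 -0.226
0.5 0.071 -0.278
0.6 0.101 -0.327
0.7 0.136 -0.374
0.8 0.176 -0.416
0.9 0.219 -0.454
1.0 0.267 -0.488
1.1 0.317 -0.517
1.2 0.37 -0.541
1.3 0.425 -0.559
1.4 0.481 -0.572
1.5 0.539 -0.579
1.6 0.597 -0.58
1.7 0.655 -0.575
```

Emit:
servo_tool(rows=[[0,0.003,-0.058,0,0],[0,0.012,-0.115,0,0],[0,0.026,-0.171,0,0],[0,0.046,-0.226,0,0],[0,0.071,-0.278,0,0],[0,0.101,-0.327,0,0],[0,0.136,-0.374,0,0],[0,0.176,-0.416,0,0],[0,0.219,-0.454,0,0],[0,0.267,-0.488,0,0],[0,0.317,-0.517,0,0],[0,0.37,-0.541,0,0],[0,0.425,-0.559,0,0],[0,0.481,-0.572,0,0],[0,0.539,-0.579,0,0],[0,0.597,-0.58,0,0],[0,0.655,-0.575,0,0],[0,0.665,-0.575,0,0],[0,0.665,-0.575,0,0]], force=12)

```text
time_s: 34.5
ee_pos: [626.6, 57.5, 194.3]
ee_rot: [179.9, -0.0, 64.5]
force: [1.2, 1.2, 3.5]
gripper_width: 11.6
gripper_force: 12.0
```

```bash
python3 -c "
from h import *
print(state()['gripper_force']);to(609.9,64.5,194,64.4)
f=vision.grab_frame('top')
crop(f,160,80,420,275,3,'pics/top6.png')
"
```

```text
12.001331001520157
t 34.5 pos [626.6  57.5 194.3] rot [179.9  -0.   64.5] w 11.6 F [1.2 1.2 3.5] q6 29.8
 rows: [-0.004 -0.091  0.001] turn 0.001 steps 0.4347809160561641
```

Emit:
servo_tool(rows=[[0,0,0,0,0.5],[0,0,0,0,0.5],[0,0,0,0,0.5],[0,0,0,0,0.5],[0,0,0,0,0.5],[0,0,-0.08,0,0.5],[0,0,-0.2,0,0.5],[0,0,-0.35,0,0.5],[0,-0.05,-0.4,0,0.3],[0,-0.17,-0.4,-0.06,0],[0,-0.32,-0.4,-0.13,0],[0,-0.47,-0.4,-0.21,0],[0,-0.58,-0.4,-0.29,0],[0,-0.62,-0.4,-0.37,0],[0,-0.62,-0.4,-0.45,0],[0,-0.62,-0.4,-0.53,0],[0,-0.62,-0.4,-0.61,0],[0,-0.62,-0.4,-0.69,0],[0,-0.62,-0.4,-0.77,0],[0,-0.62,-0.4,-0.85,0]])

```text
time_s: 36.22
ee_pos: [512.1, 111.5, 273.7]
ee_rot: [-179.9, -0.0, 141.0]
force: [0.6, 0.1, 0.3]
gripper_width: 0.6
gripper_force: 0.0
```

```bash
python3 -c "
from h import *
to(515.2,109.9,68,154.3)
f=vision.grab_frame('scene')
crop(f,130,130,330,280,4,'pics/s6.png')
"
```

```text
t 36.22 pos [512.1 111.5 273.7] rot [-179.9   -0.   141. ] w 0.6 F [0.6 0.1 0.3] q6 -40.0
 rows: [-0.018  0.005  1.028] turn -0.148 steps 4.933321242688347
```

View pics/s6.png

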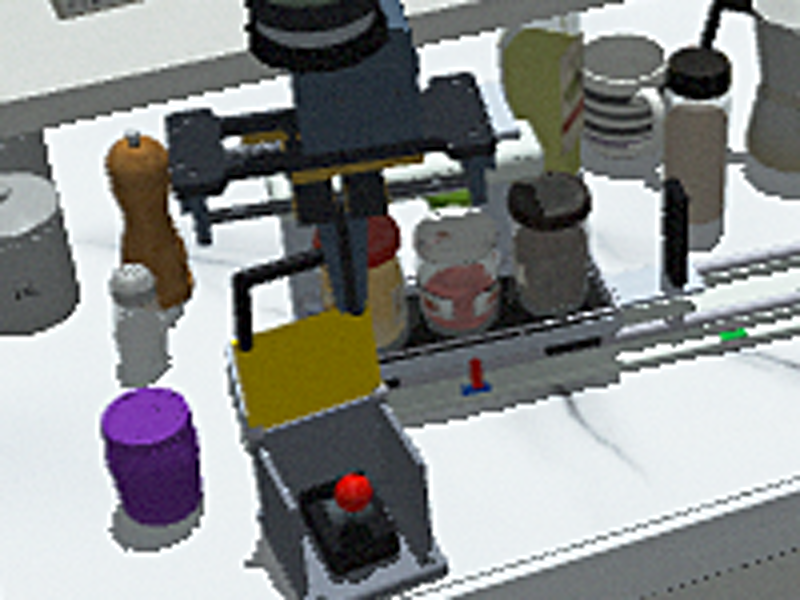

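The scene view shows the guard upright, the red ball leaning to the front at (352,492), the jars upright at (340-550,190-330), and the pointer on blue at (475,385). Now for the switch.

Emit:
servo_tool(rows=[[-0.018,0.005,0,-0.07,0],[-0.018,0.005,0.05,-0.148,0],[-0.018,0.005,0.15,-0.148,0],[-0.018,0.005,0.3,-0.148,0],[-0.018,0.005,0.46,-0.148,0],[-0.018,0.005,0.62,-0.148,0],[-0.018,0.005,0.76,-0.148,0],[-0.018,0.005,0.88,-0.148,0],[-0.018,0.005,0.96,-0.148,0],[-0.018,0.005,1,-0.148,0],[-0.018,0.005,1,-0.148,0],[-0.018,0.005,1,-0.148,0]])

```text
time_s: 37.27
ee_pos: [516.6, 109.9, 74.6]
ee_rot: [180.0, 0.0, 153.9]
force: [0.2, 1.7, 0.6]
gripper_width: 0.5
gripper_force: 0.0
```

```bash
python3 -c "
from h import *
b=np.array([.902,-.432])
to(*(np.array([609.9,64.5])-105*b),65,154.4)
to(*(np.array([609.9,64.5])-48*b),65,154.4)
"
```

```text
t 37.27 pos [516.6 109.9  74.6] rot [180.    0.  153.9] w 0.5 F [0.2 1.7 0.6] q6 -53.1
 rows: [ 0.006 -0.003  0.048] turn -0.005 steps 0.23270810263089342
t 37.27 pos [516.6 109.9  74.6] rot [180.    0.  153.9] w 0.5 F [0.2 1.7 0.6] q6 -53.1
 rows: [-0.279 -0.001  0.048] turn -0.005 steps 1.3568260361890514
```

Emit:
servo_tool(rows=[[0,0,0.03,0,0],[0,0,0.048,0,0],[0,0,0.048,0,0],[-0.04,0,0.048,0,0],[-0.08,0,0.048,0,0],[-0.12,0,0.048,0,0],[-0.16,0,0.048,0,0],[-0.2,0,0.048,0,0],[-0.235,0,0.048,0,0],[-0.26,0,0.048,0,0],[-0.27,0,0.048,0,0],[-0.27,0,0.048,0,0],[-0.27,0,0.048,0,0]])

```text
time_s: 38.35
ee_pos: [562.6, 87.3, 64.3]
ee_rot: [-180.0, -0.4, 153.9]
force: [-7.8, 5.4, 3.8]
gripper_width: 0.1
gripper_force: 5.0
```

```bash
python3 -c "
from h import *
b=np.array([.902,-.432])
s=state();print('x',(s['ee_pos'][:2]-[609.9,64.5])@b,'F',s['force'][:2]@b)
to(*(np.array([609.9,64.5])-48*b),65,154.4)
"
```

```text
x -52.54452538802764 F -9.39456241622268
t 38.35 pos [562.6  87.3  64.3] rot [-180.    -0.4  153.9] w 0.1 F [-7.8  5.4  3.8] q6 -56.5
 rows: [-0.023 -0.    -0.004] turn -0.006 steps 0.11004227715419117
```

Emit:
servo_tool(rows=[[-0.01,0,0,0,0],[-0.02,0,0,0,0],[-0.02,0,0,0,0],[-0.02,0,0,0,0]])

```text
time_s: 38.68
ee_pos: [562.8, 87.1, 64.3]
ee_rot: [-179.9, -0.8, 153.8]
force: [-15.2, 11.1, 9.6]
gripper_width: 0.4
gripper_force: 9.2
```

```bash
python3 -c "
from h import *
b=np.array([.902,-.432])
s=state();print('x',(s['ee_pos'][:2]-[609.9,64.5])@b,'F',s['force'][:2]@b)
"
```

```text
x -52.23110238208059 F -18.536680559703623
```

Emit:
servo_tool(rows=[[0.06,0,0,0,0],[0.16,0,0,0,0],[0.27,0,0,0,0.2],[0.3,0,-0.06,0,0.4],[0.3,0,-0.2,0,0.4],[0.3,0,-0.36,0,0.4],[0.3,0,-0.54,0,0.4],[0.3,0,-0.72,0,0.4],[0.3,0,-0.88,0,0.4],[0.3,0,-0.98,0,0.4],[0.3,0,-1,0.06,0.4],[0.3,0,-1,0.14,0.4],[0.3,0,-1,0.22,0.4],[0.3,0,-1,0.3,0.4],[0.3,0,-1,0.38,0.4],[0.3,0,-1,0.46,0.4],[0.3,0,-1,0.54,0.4],[0.3,0,-1,0.62,0.4],[0.3,0,-1,0.7,0.4],[0.3,0,-1,0.78,0.4]])

```text
time_s: 40.35
ee_pos: [516.2, 110.1, 266.0]
ee_rot: [179.8, 0.0, 83.7]
force: [0.5, -0.2, -0.2]
gripper_width: 36.3
gripper_force: 0.0
```

```bash
python3 -c "
from h import *
to(626.6,57.5,260,64.4)
f=vision.grab_frame('scene')
crop(f,130,130,330,280,4,'pics/s7.png')
"
```

```text
t 40.35 pos [516.2 110.1 266. ] rot [179.8   0.   83.7] w 36.3 F [ 0.5 -0.2 -0.2] q6 17.1
 rows: [-0.201  0.577  0.032] turn 0.215 steps 2.936621073568523
```

View pics/s7.png

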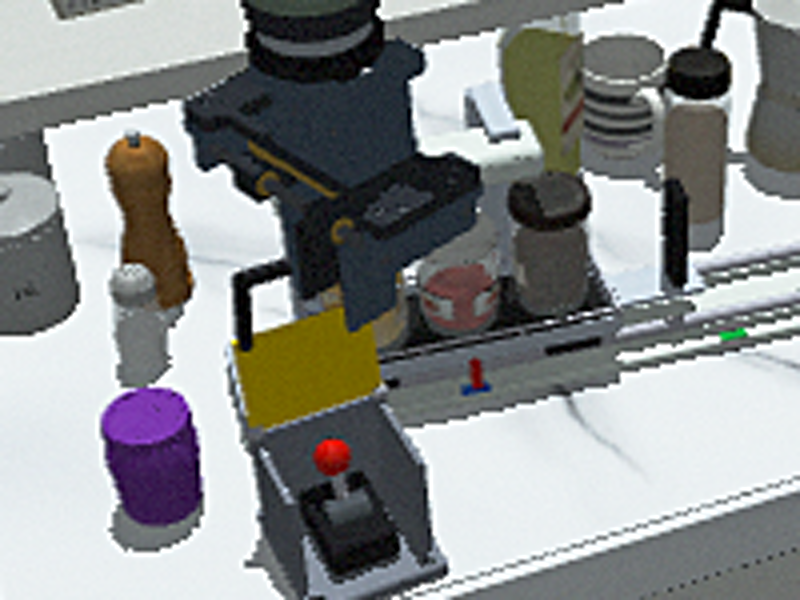

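The ball has moved from (352,492) to (331,456), so the switch leans away from the robot. The guard is still up. Next I regrip the bar.

Emit:
servo_tool(rows=[[-0.02,0.06,0,0.07,0.4],[-0.06,0.17,0,0.14,0.4],[-0.11,0.32,0,0.215,0.4],[-0.16,0.46,0,0.215,0.4],[-0.201,0.56,0,0.215,0.4],[-0.201,0.577,0,0.215,0.4],[-0.201,0.577,0,0.215,0.4],[-0.201,0.577,0,0.215,0.4]])

```text
time_s: 41.07
ee_pos: [625.3, 58.8, 265.0]
ee_rot: [-180.0, 0.0, 64.8]
force: [0.5, -0.3, 0.6]
gripper_width: 36.3
gripper_force: 0.0
```

```bash
python3 -c "
from h import *
to(626.6,57.5,194.5,64.4)
c=vision.camera_info('scene')
b=np.array([.902,-.432])
for x in(-62,-22): print(((proj(c,[*(np.array([609.9,64.5])+x*b),71])-[130,130])*4).round())
"
```

```text
t 41.07 pos [625.3  58.8 265. ] rot [-180.     0.    64.8] w 36.3 F [ 0.5 -0.3  0.6] q6 29.5
 rows: [-0.003  0.009  0.352] turn 0.005 steps 1.6907035165913626
[352. 491.]
[331. 456.]
```

Ball pixels match "fully on" exactly.

Emit:
servo_tool(rows=[[0,0.009,0.06,0,0.4],[0,0.009,0.15,0,0.4],[0,0.009,0.24,0,0.4],[0,0.009,0.31,0,0.4],[0,0.009,0.35,0,0.4],[0,0.009,0.35,0,0.4],[0,0.009,0.35,0,0],[0,0.009,0.35,0,0],[0,0.009,0.35,0,0],[0,0.009,0.35,0,0],[0,0.009,0.35,0,0],[0,0.009,0.35,0,0],[0,0.009,0.35,0,0],[0,0.009,0.35,0,0]])

```text
time_s: 42.23
ee_pos: [627.6, 58.1, 195.7]
ee_rot: [179.9, -0.1, 64.8]
force: [-0.4, 0.4, 5.4]
gripper_width: 11.9
gripper_force: 12.0
```

```bash
python3 -c "
from h import *
s=state();print(s['gripper_force'])
b=np.array([.902,-.432])
print('x',(s['ee_pos'][:2]-[609.9,64.5])@b)
to(504.8,115.1,78,64.4)
a0=1.73
for a in np.arange(1.65,-.06,-.1): print(round(a,2),(116*(np.cos(a0)-np.cos(a))/200).round(3),(116*(np.sin(a0)-np.sin(a))/200).round(3))
"
```

```text
12.001684159040451
x 18.764145614292215
t 42.23 pos [627.6  58.1 195.7] rot [ 1.799e+02 -1.000e-01  6.480e+01] w 11.9 F [-0.4  0.4  5.4] q6 29.5
 rows: [-0.005 -0.678  0.587] turn 0.004 steps 4.302541759288356
1.65 -0.046 -0.006
1.55 -0.104 -0.007
1.45 -0.162 -0.003
1.35 -0.219 0.007
1.25 -0.275 0.022
1.15 -0.329 0.043
1.05 -0.381 0.07
0.95 -0.429 0.101
0.85 -0.475 0.137
0.75 -0.516 0.177
0.65 -0.554 0.222
0.55 -0.586 0.27
0.45 -0.614 0.32
0.35 -0.637 0.374
0.25 -0.654 0.429
0.15 -0.665 0.486
0.05 -0.671 0.544
-0.05 -0.671 0.602
```

Emit:
servo_tool(rows=[[0,-0.046,-0.006,0,0],[0,-0.104,-0.007,0,0],[0,-0.162,-0.003,0,0],[0,-0.219,0.007,0,0],[0,-0.275,0.022,0,0],[0,-0.329,0.043,0,0],[0,-0.381,0.07,0,0],[0,-0.429,0.101,0,0],[0,-0.475,0.137,0,0],[0,-0.516,0.177,0,0],[0,-0.554,0.222,0,0],[0,-0.586,0.27,0,0],[0,-0.614,0.32,0,0],[0,-0.637,0.374,0,0],[0,-0.654,0.429,0,0],[0,-0.665,0.486,0,0],[0,-0.671,0.544,0,0],[0,-0.671,0.575,0,0],[0,-0.671,0.59,0,0],[0,-0.671,0.59,0,0]])

```text
time_s: 43.9
ee_pos: [504.3, 116.2, 76.8]
ee_rot: [-179.8, 0.0, 64.7]
force: [-1.6, 4.6, 1.8]
gripper_width: 11.6
gripper_force: 12.0
```

```bash
python3 -c "
from h import *
s=state();print(s['gripper_force'])
to(504.8,115.1,78,64.4)
"
```

```text
11.999575048685074
t 43.9 pos [504.3 116.2  76.8] rot [-179.8    0.    64.7] w 11.6 F [-1.6  4.6  1.8] q6 36.8
 rows: [-0.004  0.005 -0.006] turn 0.004 steps 0.039800103840957717
```

Emit:
servo_tool(rows=[[0,0,0.015,0,0],[0,0,0.025,0,0],[0,0,0.025,0,0],[0,0,0.025,0,0.4],[0,0,0.025,0,0.4],[0,0,0.025,0,0.4],[0,0,0.025,0,0.4],[0,0,0.025,0,0.4],[0,0,0.025,0,0.4],[0,0,-0.06,0,0.4],[0,0,-0.2,0,0.4],[0,0,-0.38,0,0.4],[0,0,-0.55,0,0.4],[0,0,-0.72,0,0.4],[-0.1,-0.05,-0.82,0,0.4],[-0.25,-0.15,-0.82,0,0.4],[-0.42,-0.28,-0.82,0,0.4],[-0.55,-0.4,-0.82,0,0.4],[-0.6,-0.4,-0.82,0,0.4],[-0.6,-0.4,-0.82,0,0.4]])

```text
time_s: 45.57
ee_pos: [380.5, 39.7, 241.0]
ee_rot: [179.9, 0.0, 64.7]
force: [0.8, -0.1, 0.3]
gripper_width: 36.5
gripper_force: 0.0
```

```bash
python3 -c "
from h import *
to(500,0,240,64.4)
f=vision.grab_frame('scene')
crop(f,130,130,330,280,4,'pics/s8.png')
c=vision.camera_info('scene')
b=np.array([.902,-.432]);y=np.array([.432,.902])
for a in (0,.1,.3):
  for k in (-34,34):
    p=np.array([609.9,64.5])-116*np.cos(a)*b+k*y; print(a,((proj(c,[*p,96+116*np.sin(a)])-[130,130])*4).round())
"
```

```text
t 45.57 pos [380.5  39.7 241. ] rot [179.9   0.   64.7] w 36.5 F [ 0.8 -0.1  0.3] q6 29.6
 rows: [0.076 0.625 0.006] turn 0.003 steps 3.0191747020702957
0 [427. 498.]
0 [330. 533.]
0.1 [425. 485.]
0.1 [328. 519.]
0.3 [420. 456.]
0.3 [321. 489.]
```

View pics/s8.png

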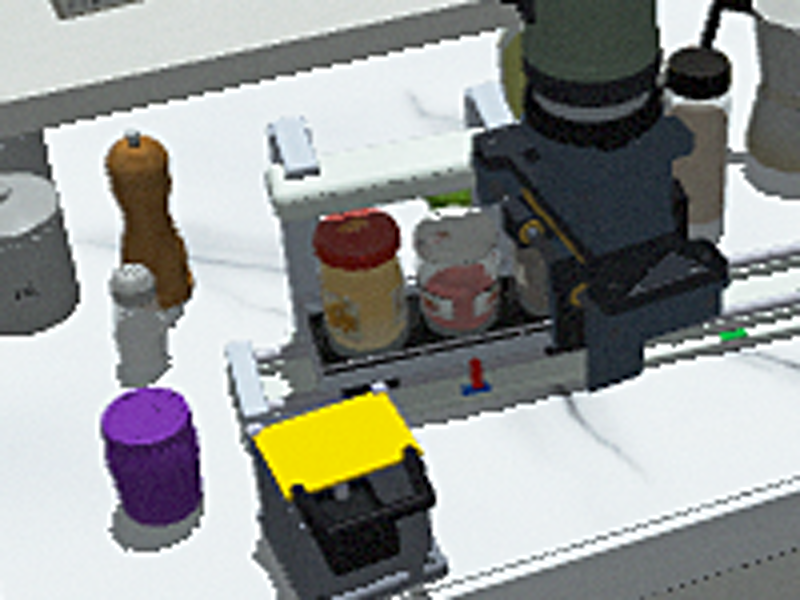

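The guard is down: the bar ends at (312,533) and (430,497) sit where they did at the start. The pointer (475,385) is on blue, the jars are upright and the robot is clear of everything.

```bash
python3 -c "
from h import *
print(job_done())"
```

```text
the job is handed in; nothing more can be done
None
```

I finished every step and handed the job in at about 46 s of robot time: honey, coffee and jam jars upright in the tray, the tray clicked in under the lamp, the switch fully on and the guard down; no verdict came back.

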